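Prop the fume filter's hood open

TASK

The hood of the bench fume filter has sagged half-way. Swing its prop rod up by the red peg until the rod's bent tip lifts the hood and drops into the yellow socket under the hood's front edge, so that the rod alone holds the hood open, then move clear. Leave the spool, bottle, tape roll and screwdriver around it where they are.

Things in the scene. Friction and masses are not known exactly. Their poses are not given: they have to be found in the camera images.
- extractor: Fixed bench fume filter: grey open-topped steel body, 100 (x) x 250 (y) x 95 mm high, centred at (0, -10) mm in its frame, with a pleated filter inside; a white hood is hinged on its top left edge. Origin on the bench under it; its x points away from the robot (front face at x = -50 mm), y to the left, z up.
- hood (a joint): Angle of the hood, rad: 0 shut, grows as it opens upward. White plate, 125 x 240 x 4 mm, hinged along the extractor's x axis at y = +110, z = 100 mm (extractor frame); its free edge is on the right (-y) and its front edge lies at x = -70 mm. A weak spring holds it at about 0.4 to 0.55 at the start; it yields when lifted (about 3 to 6 N at the socket) and sinks back when let go. Held by the rod it stands at 0.76.
- prop (a joint): Angle of the prop rod, rad: 0 when it points level to the right (extractor -y), pi/2 upright; it starts between 0.5 and 0.8, leaning to the right. Its pivot is stiff enough that the rod stays where it is left. The tip meets the hood's underside at about 0.9 to 1.0, lifts it on a ramp, and drops into the socket past about 1.31; a wall in the socket stops it at about 1.40. With the tip seated it reads 1.34 to 1.38; let go earlier, the hood pushes it back.
- prop_pivot (a point): Pivot of the prop rod: centre of its round eye, 100 mm in front of the extractor's origin (x = -100, y = +20, z = 50 mm). The rod, a 10 mm round steel bar 170 mm long, swings about the extractor's x axis here in a plane 30 mm in front of the hood's front edge.
- prop_peg (a point): Middle of the red push peg: a 12 mm round peg, 60 mm long, that sticks out from the rod towards the robot (along the extractor's -x), 145 mm from the pivot. This point is 38 mm in front of the rod's axis and is half-way along the exposed length; the peg's free end is 27 mm nearer the robot. As the rod swings up the peg moves up and to the left (+y) on an arc of 145 mm radius. Pushing it takes 1 to 10 N. Nothing stands above it.
- prop_tip (a point): The rod's bent-in tip: 10 mm round, at the rod's far end (170 mm from the pivot), pointing away from the robot under the hood's front edge; this point is on its axis, 39 mm behind the rod's axis.
- socket (a point): Where the axis of the rod's tip lies when it is seated in the middle of the socket: a yellow notch 18 mm wide and 8 mm deep on the underside of the hood's front edge, 170 mm from the hinge, open downward. A yellow ramp leads to it from the hood's free edge; its far (hinge) side has a 22 mm deep stop wall.
- solder_spool_c (a point): White reel, 60 mm diameter, 47 mm high, standing loose at the front left; the point is its centre. Bystander.
- flux_bottle_c (a point): Small amber bottle with a needle tip, 35 mm diameter, 108 mm high, standing loose at the right; the point is its centre. Bystander.
- tape_amber_c (a point): Amber tape roll, 77 mm diameter, 12 mm high, lying loose in front; the point is its centre. Bystander.
- screwdriver_2_c (a point): Red screwdriver, 151 mm long, 22 to 25 mm thick, lying loose in front at the left; the point is near its centre. Bystander.

How it is judged:
At the end, for the whole second after the job is handed in: The rod's tip sits in the socket (within 8 mm of its middle) and the hood stands open on it at more than 0.70 rad, both at rest (distance between prop_tip and socket below 0.008 m and value of joint hood above 0.7 rad and velocity of joint hood between -0.05 and 0.05 rad/s and velocity of joint prop between -0.05 and 0.05 rad/s); the robot touches nothing.
It fails at once if the spool is moved more than 30 mm (distance of solder_spool_c from where it was at the start of the episode above 0.03 m).
It fails at once if the bottle is moved more than 30 mm (distance of flux_bottle_c from where it was at the start of the episode above 0.03 m).
It fails at once if the tape roll is moved more than 30 mm (distance of tape_amber_c from where it was at the start of the episode above 0.03 m).
It fails at once if the screwdriver is moved more than 30 mm (distance of screwdriver_2_c from where it was at the start of the episode above 0.03 m).
It also fails if it takes over 38 s, if anything falls off the work surface, if the arm or the gripper's body presses on something with over 40 N, if the wrist force passes 120 N, or if a joint passes its speed limit or range.

ROBOT

A 6-joint arm with a two-finger parallel gripper is mounted at the origin on a cart in front of the work surface, level with it; the furniture and walls round the work are solid. World frame = base frame: x ahead of the robot, y to its left, z up, the work surface at z = 0. Lengths are in m, angles in rad, forces in N, time in s.
With the tool pointing down it reaches from about 0.35 to 0.975 m from the base axis. Payload 4.9 kg.
Tool frame: the origin (TCP) lies at the very end of the fingers, on their centre line; the grasp point (between the pads) lies 19 mm behind it; z points along the fingers, y is the line along which they close (so a half turn about z gives the same grasp; the last joint's range is limited). The gripper opens to 85 mm and grips with 20 to 120 N. Pads are 22 mm wide; open, the fingers measure 114 mm over their backs; the gripper's body (76 mm by 85 mm) begins 54 mm behind the grasp point. The pads swing forward as they close: fully open they stand 13 mm farther back than shut.
Start: joints at [-1.454, 0.053, 1.613, -0, 1.476, -0.119], TCP at [0.146, -0.608, 0.195] pointing down, gripper open.
Joint ranges: [-3.01, 3.01], [-1.01, 2.22], [0.06, 2.58], [-1.02, 4.17], [0.09, 2.62], [-3.14, 3.14]. Speed limits (rad/s): [2.57, 2.57, 3.14, 3.14, 3.14, 3.14].

INTERFACE

Orientations are given as a unit quaternion [w, x, y, z].
In Python, from plant import state, optics, ticket, nets gives the robot as it stands. The module is installed in compiled form; this text tells all that it offers.
- The arm moves only by the shell command python3 -m inch 'ROWS' [OPENING]. ROWS is JSON, a list of rows, each an object of numbers: "dx", "dy", "dz": the shift along the tool's x, y, z as a fraction of full scale; "rx", "ry", "rz": the turn, a rotation vector about the tool's x, y, z as a fraction of full scale. In form: [{"dx": .., "dy": .., "dz": .., "rx": .., "ry": .., "rz": ..}, ...]. A call has 1 to 5 rows; each row is the pose to reach, as a shift and turn from the pose commanded when the call began, along the tool's axes at that moment; what a row does not reach only later rows make up. Full scale, the value 1, is 0.8 m for a shift and 1.5 rad for a turn. A row lasts 1/10 s, in which the tool goes at most 50 mm and 8.59 degrees, less where a joint would pass 70% of its speed; a pose out of reach is approached as far as the arm can. A call with a number of a shift or a turn outside -1 to 1 is refused whole. A call with a gripper value outside its range is refused whole. OPENING is the opening, from -1 (shut) to 1 (fully open), set as the call begins (- or left out, the last holds). The fingers move at their own pace and stop on an object; the grip force is fixed at half the most. Time passes only in rows, so rows that repeat a pose let the fingers close. It gives the time, the measured TCP pose, the force, the opening and the grip force at its end, in the units of the state.
- state(): the state, without advancing time (a new reading comes with each control period).
- optics.grab_frame(name): name is "scene" or "top"; returns the picture (400x640x3 uint8, red, green, blue); there is no depth.
- optics.camera_info(name): a dict with "fx", "fy", "cx", "cy" (pixels), "k1" (the pictures are not rectified: a ray, as slopes to the right and down, at radius r is drawn at 1 + k1 r^2 times it, then the intrinsics apply), "R" (3x3) and "t" (3): a world point X has camera coordinates R X + t. Camera axes: x right, y down, z forward; pixel columns grow to the right and rows downward; lengths in m; the calibration is good to about 2 mm. A picture is of the moment at which its call begins. camera_info takes no time and is no camera call.
- ticket.job_done(): hands the job in; it is judged then, once.
Trained networks look in the newest picture that a camera, given by its name, has taken for a name from the list of things; names that differ only in an ending like _2 or _b are one class to them, and where a whole thing is asked for, a point or a joint stands for the part that bears it (a point fixed in the world has none). Each returns a list of dicts, best first, with "confidence" (0 to 1); they miss things now and then, are a little off and sometimes report something else, mostly with a low value. They report only what shows in the picture. A call takes as long as a camera call.
- nets.boxes_of(camera, name): "bbox" ([centre column, centre row, width, height] in pixels, round what is visible of it).
- nets.outline_of(camera, name): "pixels" (400x640 bool, what is visible of it) and "bbox" ([centre column, centre row, width, height] in pixels, round what is visible of it).
The state is a dict: "time": time; "joint_pos": joint angles; "joint_vel": joint speeds; "joint_efforts": joint torques, N m; "tool_pos": TCP position; "tool_rot": TCP orientation; "contact_force": force on the tool from outside, world axes, zero at the start; "ft_torque": the same for the moment, N m; "gripper_width": opening from 0.0 (shut) to 1.0 (fully open); "grasp_force": force on a finger pad.
Only numpy, scipy, OpenCV 4.12 (cv2) and the standard library are available. Lean on these libraries where they do the work, as an engineer would, in place of code of your own. Each camera call takes 0.05 s, during which the arm holds its last target. There are 200 camera calls.

## Working session

There is one attempt and no reset: what is moved stays moved. The work goes in short steps, Python scripts to look and compute and a shell command to move; the robot and the scene stay as the last step left them, time stands still between calls to the robot, and variables do not carry over. Pictures are saved under pics/ and viewed, at most 10 in all, crops included, and the job is handed in when it is done.

```bash
mkdir -p pics
cat > h.py <<'E'
import numpy as np, cv2
from plant import state, optics, ticket, nets
def proj(cam,X):
    c=optics.camera_info(cam);P=np.atleast_2d(X)@np.array(c["R"]).T+np.array(c["t"])
    s=P[:,:2]/P[:,2:];r2=(s**2).sum(1,keepdims=True);s=s*(1+c["k1"]*r2)
    return s*[c["fx"],c["fy"]]+[c["cx"],c["cy"]]
def ray(cam,uv):
    c=optics.camera_info(cam);d=(np.array(uv,float)-[c["cx"],c["cy"]])/[c["fx"],c["fy"]];s=d.copy()
    for _ in range(20): s=d/(1+c["k1"]*(s**2).sum())
    R=np.array(c["R"]);return -R.T@np.array(c["t"]),R.T@np.r_[s,1]
def at_z(cam,uv,z):
    o,d=ray(cam,uv);return o+d*(z-o[2])/d[2]
def save(cam,name):
    im=optics.grab_frame(cam);cv2.imwrite(f"pics/{name}.png",im[:,:,::-1]);return im
E
python3 - <<'E'
from h import *
for c in("scene","top"):
    save(c,c+"0");i=optics.camera_info(c);print(c,-np.array(i["R"]).T@np.array(i["t"]),i["fx"],np.array(i["R"])[2])
    for n in("extractor","hood","prop","prop_peg","prop_tip","prop_pivot","socket","solder_spool_c","flux_bottle_c","tape_amber_c","screwdriver_2_c"):
        try:print(n,[(np.round(b["bbox"]).tolist(),round(b["confidence"],2)) for b in nets.boxes_of(c,n)[:2]])
        except Exception as e: print(n,e)
s=state();print(s["time"],s["tool_pos"],s["tool_rot"])
E
```

```text
scene [0.09418459 0.40677881 0.84999635] 497.82997040772375 [ 0.40981074 -0.54106163 -0.73437557]
extractor [([318.0, 188.0, 142.0, 150.0], 0.6), ([362.0, 188.0, 61.0, 86.0], 0.26)]
hood [([300.0, 178.0, 105.0, 121.0], 0.74)]
prop [([363.0, 189.0, 60.0, 88.0], 0.79)]
prop_peg [([364.0, 191.0, 53.0, 84.0], 0.85)]
prop_tip [([361.0, 191.0, 57.0, 86.0], 0.85)]
prop_pivot [([321.0, 188.0, 143.0, 150.0], 0.7), ([302.0, 173.0, 104.0, 125.0], 0.58)]
socket [([301.0, 175.0, 98.0, 122.0], 0.93)]
solder_spool_c [([326.0, 276.0, 30.0, 35.0], 0.57)]
flux_bottle_c []
tape_amber_c [([402.0, 242.0, 34.0, 34.0], 0.56)]
screwdriver_2_c [([355.0, 297.0, 36.0, 58.0], 0.94)]
top [ 0.39821469 -0.14513544  0.95290845] 463.1345752030146 [ 0.12860532  0.01372362 -0.9916009 ]
extractor [([334.0, 161.0, 142.0, 130.0], 0.59)]
hood [([327.0, 144.0, 132.0, 102.0], 0.71), ([362.0, 192.0, 87.0, 63.0], 0.34)]
prop [([364.0, 191.0, 84.0, 64.0], 0.73)]
prop_peg [([364.0, 192.0, 88.0, 64.0], 0.72)]
prop_tip [([363.0, 195.0, 86.0, 64.0], 0.56)]
prop_pivot [([336.0, 160.0, 144.0, 129.0], 0.6), ([364.0, 192.0, 88.0, 65.0], 0.54)]
socket [([364.0, 190.0, 87.0, 66.0], 0.72), ([330.0, 144.0, 135.0, 103.0], 0.58)]
solder_spool_c [([277.0, 228.0, 30.0, 31.0], 0.94)]
flux_bottle_c [([412.0, 136.0, 24.0, 20.0], 0.93)]
tape_amber_c [([369.0, 260.0, 40.0, 38.0], 0.89)]
screwdriver_2_c [([285.0, 266.0, 67.0, 14.0], 0.82), ([413.0, 134.0, 27.0, 17.0], 0.47)]
1.2 [ 0.14602278 -0.60769667  0.19520717] [ 1.60127093e-05  9.93055775e-01  1.17644498e-01 -8.66743716e-06]
```

View pics/scene0.png

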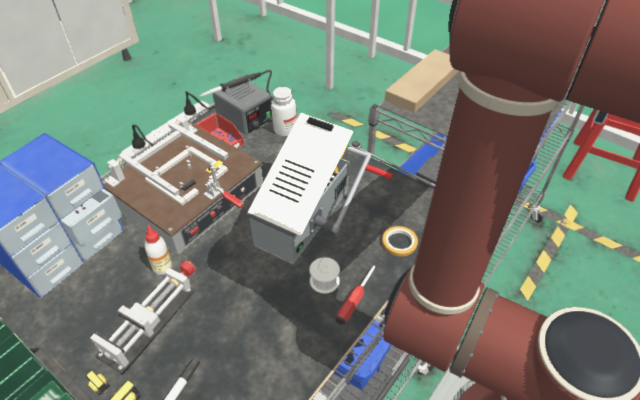

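View pics/top0.png

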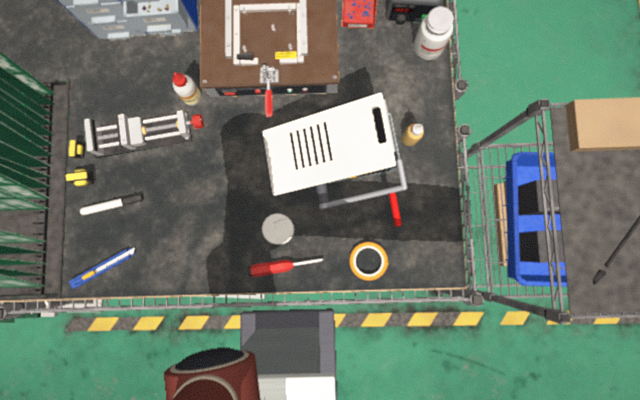

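The top view shows the hood at (264–397, 95–195), the rod from its eye near (323,205) to (405,187), and the red peg from (391,193) to (398,225). I'll zoom in to get the corners.

Run:
```python
import cv2
a=cv2.imread("pics/top0.png")[85:240,255:430];cv2.imwrite("pics/t1.png",cv2.resize(a,None,fx=4,fy=3.87,interpolation=2)if 0 else cv2.resize(a,None,fx=3.8,fy=3.8,interpolation=2))
a=cv2.imread("pics/scene0.png")[105:265,235:405];cv2.imwrite("pics/s1.png",cv2.resize(a,None,fx=3.7,fy=3.7,interpolation=2))
```

```text
(no output)
```

View pics/t1.png

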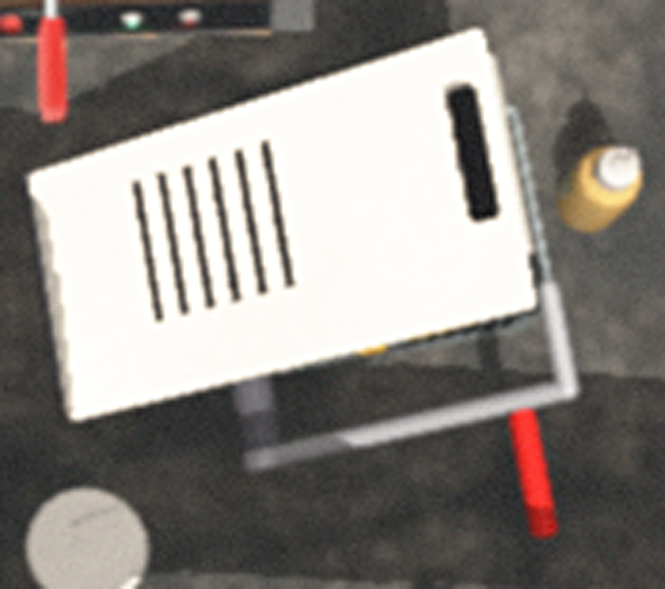

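View pics/s1.png

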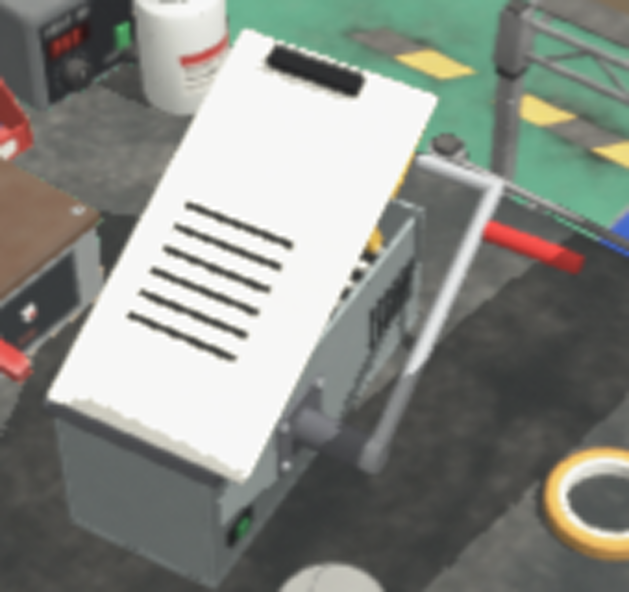

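The crops show the hood corners, rod corner, eye and peg end clearly in both views. I'll fit the pose to them.

```bash
cat > fit.py <<'E'
from h import *
from scipy.optimize import least_squares
def W(p,L):
    c,s=np.cos(p[2]),np.sin(p[2]);L=np.atleast_2d(L)
    return np.c_[p[0]+c*L[:,0]-s*L[:,1],p[1]+s*L[:,0]+c*L[:,1],L[:,2]]
def rod(q,r,x): return [x,.02-r*np.cos(q),.05+r*np.sin(q)]
def hood(h,d,x,n=0): return [x,.11-d*np.cos(h)+n*np.sin(h),.1+d*np.sin(h)+n*np.cos(h)]
E
python3 - <<'E'
from fit import *
T=np.array([(30,178),(72,418),(534,308),(482,30),(570,390),(250,460),(543,530)])/3.8+[255,85]
S=np.array([(50,400),(242,478),(436,98),(242,30),(495,185),(372,455),(578,262)])/3.7+[235,105]
def pts(p):
    h,q=p[3:5]
    return W(p,[hood(h,0,.055,.004),hood(h,0,-.07,.004),hood(h,.24,-.07,.004),hood(h,.24,.055,.004),rod(q,.172,-.104),rod(0,0,-.105),rod(q,.145,-.165)])
f=lambda p:np.r_[(proj("top",pts(p))-T).ravel(),(proj("scene",pts(p))-S).ravel()]
r=least_squares(f,[.6,-.15,.25,.45,.65],loss="soft_l1");p=r.x;print(p);print(f(p).round(1).reshape(-1,2).tolist())
np.save("p.npy",p)
for q in(p[4],1.0,1.2,1.36,1.4):print(q,W(p,[rod(q,.145,-.138),rod(q,.145,-.15)]).round(4).tolist())
for n,b,z in(("spool",(277,228),.047),("tape",(369,260),.01),("bottle",(412,136),.08),("driver",(285,266),.012)):print(n,at_z("top",b,z))
E
```

```text
[ 0.5854452  -0.15538288  0.14654539  0.44988606  0.5904591 ]
[[-1.0, -1.3], [-1.3, 0.4], [1.0, -1.2], [-0.0, -0.9], [0.1, 0.7], [3.9, 1.9], [0.1, 0.9], [-1.6, -1.1], [-0.4, 1.2], [-0.1, -0.0], [-0.2, 0.2], [0.7, -0.4], [1.9, 0.4], [-0.5, -0.1]]
0.5904591016384825 [[0.4636, -0.2749, 0.1307], [0.4517, -0.2767, 0.1307]]
1.0 [[0.4574, -0.2333, 0.172], [0.4456, -0.235, 0.172]]
1.2 [[0.4537, -0.2077, 0.1851], [0.4418, -0.2095, 0.1851]]
1.36 [[0.4504, -0.1858, 0.1918], [0.4386, -0.1875, 0.1918]]
1.4 [[0.4496, -0.1801, 0.1929], [0.4377, -0.1819, 0.1929]]
spool [ 0.44231351 -0.05657901  0.047     ]
tape [ 0.37475358 -0.23690513  0.01      ]
bottle [ 0.60967607 -0.32252085  0.08      ]
driver [ 0.36747462 -0.06794928  0.012     ]
```

```bash
cat >> fit.py <<'E'
from scipy.spatial.transform import Rotation as Ro
def go(*targets,yaw=None):
    s=state();t=np.array(s["tool_pos"]);w=s["tool_rot"];R=Ro.from_quat([*w[1:],w[0]])
    print("t",round(s["time"],2),"pos",t.round(4),"F",np.round(s["contact_force"],1),"op",s["gripper_width"])
    for X in targets:
        d=R.inv().apply(np.array(X)-t)/.8;o=""
        if yaw is not None:
            D=Ro.from_matrix(np.c_[[np.cos(yaw),np.sin(yaw),0],[np.sin(yaw),-np.cos(yaw),0],[0,0,-1]]);o=((R.inv()*D).as_rotvec()/1.5).round(4)
        print(np.round(X,4),"->",d.round(4),o)
E
python3 - <<'E'
from fit import *
p=np.load("p.npy");X=W(p,rod(p[4],.145,-.146))[0];X[2]=.22;go(X,yaw=p[2])
E
```

```text
t 1.2 pos [ 0.146  -0.6077  0.1952] F [-0.4  0.1  0.3] op 0.9960202177632506
[ 0.4557 -0.2761  0.22  ] -> [ 0.4732 -0.3126 -0.031 ] [0.     0.     0.0595]
```

```bash
r='' ; python3 -m inch '[{"dx":0.473,"dy":-0.3126,"dz":-0.031,"rz":0.0595},{"dx":0.473,"dy":-0.3126,"dz":-0.031,"rz":0.0595},{"dx":0.473,"dy":-0.3126,"dz":-0.031,"rz":0.0595},{"dx":0.473,"dy":-0.3126,"dz":-0.031,"rz":0.0595},{"dx":0.473,"dy":-0.3126,"dz":-0.031,"rz":0.0595}]' 0.1
python3 - <<'E'
from fit import *
p=np.load("p.npy");X=W(p,rod(p[4],.145,-.146))[0];X[2]=.22;go(X,yaw=p[2])
E
```

```text
t 1.2 pos [ 0.146  -0.6077  0.1952] F [-0.4  0.1  0.3] op 0.9960202177632506
[ 0.4557 -0.2761  0.22  ] -> [ 0.4732 -0.3126 -0.031 ] [0.     0.     0.0595]validation failed for argument at $[0]...
```

```bash
python3 -m inch '[{"dx":0.473,"dy":-0.313,"dz":-0.031,"rx":0,"ry":0,"rz":0.06},{"dx":0.473,"dy":-0.313,"dz":-0.031,"rx":0,"ry":0,"rz":0.06},{"dx":0.473,"dy":-0.313,"dz":-0.031,"rx":0,"ry":0,"rz":0.06},{"dx":0.473,"dy":-0.313,"dz":-0.031,"rx":0,"ry":0,"rz":0.06},{"dx":0.473,"dy":-0.313,"dz":-0.031,"rx":0,"ry":0,"rz":0.06}]' 0.1
python3 - <<'E'
from fit import *
p=np.load("p.npy");X=W(p,rod(p[4],.145,-.146))[0];X[2]=.22;go(X,yaw=p[2])
E
```

```text
time: 1.7
tool_pos: [0.3173, -0.4236, 0.2091]
tool_rot: [0.0, 0.997, 0.073, 0.0]
contact_force: [1.4, -0.9, 0.7]
gripper_width: 0.551
grasp_force: 0.0
t 1.7 pos [ 0.3173 -0.4236  0.2091] F [ 1.4 -0.9  0.7] op 0.5506032647303689
[ 0.4557 -0.2761  0.22  ] -> [ 0.1979 -0.1574 -0.0136] [ 0.0004 -0.0002 -0.0009]
```

```bash
python3 -m inch '[{"dx":0.198,"dy":-0.157,"dz":-0.014,"rx":0,"ry":0,"rz":0},{"dx":0.198,"dy":-0.157,"dz":-0.014,"rx":0,"ry":0,"rz":0},{"dx":0.198,"dy":-0.157,"dz":-0.014,"rx":0,"ry":0,"rz":0},{"dx":0.198,"dy":-0.157,"dz":-0.014,"rx":0,"ry":0,"rz":0},{"dx":0.198,"dy":-0.157,"dz":-0.014,"rx":0,"ry":0,"rz":0}]'
python3 -m inch '[{"dx":0,"dy":0,"dz":0,"rx":0,"ry":0,"rz":0},{"dx":0,"dy":0,"dz":0,"rx":0,"ry":0,"rz":0}]' | head -2
python3 - <<'E'
from fit import *
p=np.load("p.npy");X=W(p,rod(p[4],.145,-.146))[0];X[2]=.22;go(X,X-[0,0,.115],yaw=p[2])
a=save("top","top1")[130:250,320:450];b=save("scene","scene1")[110:230,300:430]
cv2.imwrite("pics/c1.png",cv2.resize(np.hstack([a,b])[:,:,::-1],None,fx=3,fy=3,interpolation=2))
E
```

```text
time: 2.2
tool_pos: [0.4577, -0.274, 0.2208]
tool_rot: [-0.0, 0.997, 0.076, 0.001]
contact_force: [0.1, 0.5, 0.9]
gripper_width: 0.549
grasp_force: 0.0
time: 2.4
tool_pos: [0.4542, -0.2784, 0.2199]
t 2.4 pos [ 0.4542 -0.2784  0.2199] F [-0.3  0.7 -0.7] op 0.5489643039803674
[ 0.4557 -0.2761  0.22  ] -> [ 0.0023 -0.0026 -0.0001] [ 0.0001  0.0003 -0.0009]
[ 0.4557 -0.2761  0.105 ] -> [ 0.0024 -0.0027  0.1436] [ 0.0001  0.0003 -0.0009]
```

View pics/c1.png

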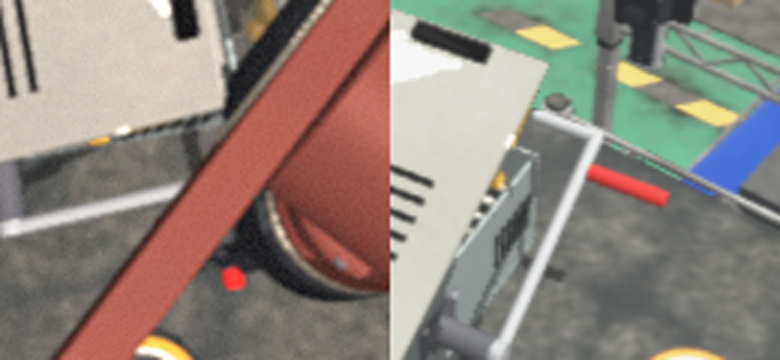

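The peg is unmoved in the scene view (free end about (392,176)), and a dark shape near (387,120) looks like the fingers. I'll check that against the TCP projection.

Run:
```python
from fit import *
t=np.array(state()["tool_pos"]);print(proj("scene",[t,t+[0,-.022,0],t+[0,.022,0]]),proj("top",[t]))
p=np.load("p.npy");print(proj("scene",W(p,rod(p[4],.145,-.146))))
```

```text
[[388.11442391 139.40704119]
 [393.99400009 133.83869398]
 [382.08361733 145.11880492]] [[406.57512952 211.67271491]]
[[382.45709558 172.64586543]]
```

```bash
python3 -m inch '[{"dx":0.0024,"dy":-0.0027,"dz":0.05,"rx":0,"ry":0,"rz":0},{"dx":0.0024,"dy":-0.0027,"dz":0.1,"rx":0,"ry":0,"rz":0},{"dx":0.0024,"dy":-0.0027,"dz":0.144,"rx":0,"ry":0,"rz":0},{"dx":0.0024,"dy":-0.0027,"dz":0.144,"rx":0,"ry":0,"rz":0},{"dx":0.0024,"dy":-0.0027,"dz":0.144,"rx":0,"ry":0,"rz":0}]'
python3 -m inch '[{"dx":0,"dy":0,"dz":0,"rx":0,"ry":0,"rz":0},{"dx":0,"dy":0,"dz":0,"rx":0,"ry":0,"rz":0},{"dx":0,"dy":0,"dz":0,"rx":0,"ry":0,"rz":0},{"dx":0,"dy":0,"dz":0,"rx":0,"ry":0,"rz":0}]' -0.55
python3 - <<'E'
from fit import *
p=np.load("p.npy");go(*[W(p,rod(q,.145,-.146))[0]-[0,0,.026] for q in (p[4],.75,.9,1.05,1.2,1.3,1.36,1.4)],yaw=p[2])
a=save("scene","scene2")[110:230,300:430]
cv2.imwrite("pics/c2.png",cv2.resize(a[:,:,::-1],None,fx=4,fy=4,interpolation=2))
E
```

```text
time: 3.0
tool_pos: [0.4556, -0.2761, 0.105]
tool_rot: [-0.0, 0.997, 0.072, -0.0]
contact_force: [0.8, 0.3, 1.0]
gripper_width: 0.551
grasp_force: 0.0
time: 3.4
tool_pos: [0.4569, -0.2758, 0.1061]
tool_rot: [0.001, 0.997, 0.073, 0.001]
contact_force: [-0.0, -0.6, 0.1]
gripper_width: 0.227
grasp_force: 0.0
t 3.4 pos [ 0.4569 -0.2758  0.1061] F [-0.  -0.6  0.1] op 0.22658445701378638
[ 0.4557 -0.2761  0.1047] -> [-0.0015  0.0001  0.0017] [ 0.001  -0.0009 -0.0005]
[ 0.4536 -0.2619  0.1228] -> [-0.0015 -0.0178 -0.021 ] [ 0.001  -0.0009 -0.0005]
[ 0.4513 -0.2461  0.1376] -> [-0.0015 -0.0378 -0.0394] [ 0.001  -0.0009 -0.0005]
[ 0.4486 -0.2283  0.1498] -> [-0.0015 -0.0602 -0.0547] [ 0.001  -0.0009 -0.0005]
[ 0.4458 -0.2089  0.1591] -> [-0.0015 -0.0847 -0.0665] [ 0.001  -0.0009 -0.0005]
[ 0.4438 -0.1953  0.1637] -> [-0.0015 -0.1019 -0.0722] [ 0.001  -0.0009 -0.0005]
[ 0.4425 -0.1869  0.1658] -> [-0.0015 -0.1125 -0.0748] [ 0.001  -0.0009 -0.0005]
[ 0.4417 -0.1813  0.1669] -> [-0.0015 -0.1196 -0.0762] [ 0.001  -0.0009 -0.0005]
```

View pics/c2.png

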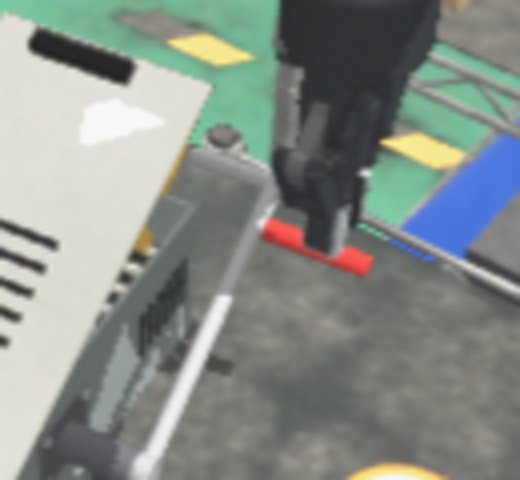

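The peg (crop 265–370, 220–265) is between the fingers, so I'll push along the arc.

```bash
python3 -m inch '[{"dx":0,"dy":-0.012,"dz":-0.012,"rx":0,"ry":0,"rz":0},{"dx":0,"dy":-0.022,"dz":-0.023,"rx":0,"ry":0,"rz":0},{"dx":0,"dy":-0.032,"dz":-0.032,"rx":0,"ry":0,"rz":0},{"dx":0,"dy":-0.042,"dz":-0.041,"rx":0,"ry":0,"rz":0},{"dx":0,"dy":-0.042,"dz":-0.041,"rx":0,"ry":0,"rz":0}]'
python3 - <<'E'
from fit import *
p=np.load("p.npy");go(*[W(p,rod(q,.145,-.146))[0]-[0,0,.026] for q in (.9,1.05,1.2,1.3,1.36,1.4)],yaw=p[2])
a=save("scene","scene3")[90:230,270:440];b=save("top","top3")[120:260,300:470]
cv2.imwrite("pics/c3.png",cv2.resize(np.hstack([a,b])[:,:,::-1],None,fx=2.3,fy=2.3,interpolation=2))
E
```

```text
time: 3.95
tool_pos: [0.4522, -0.2416, 0.1395]
tool_rot: [0.001, 0.997, 0.073, 0.001]
contact_force: [-0.2, -0.7, 0.1]
gripper_width: 0.225
grasp_force: 0.0
t 3.95 pos [ 0.4522 -0.2416  0.1395] F [-0.2 -0.7  0.1] op 0.2251609900210265
[ 0.4513 -0.2461  0.1376] -> [-0.002   0.0054  0.0024] [ 0.0013 -0.0015  0.0004]
[ 0.4486 -0.2283  0.1498] -> [-0.0019 -0.0171 -0.0129] [ 0.0013 -0.0015  0.0004]
[ 0.4458 -0.2089  0.1591] -> [-0.0019 -0.0415 -0.0247] [ 0.0013 -0.0015  0.0004]
[ 0.4438 -0.1953  0.1637] -> [-0.0019 -0.0587 -0.0304] [ 0.0013 -0.0015  0.0004]
[ 0.4425 -0.1869  0.1658] -> [-0.0019 -0.0693 -0.033 ] [ 0.0013 -0.0015  0.0004]
[ 0.4417 -0.1813  0.1669] -> [-0.0018 -0.0764 -0.0344] [ 0.0013 -0.0015  0.0004]
```

View pics/c3.png

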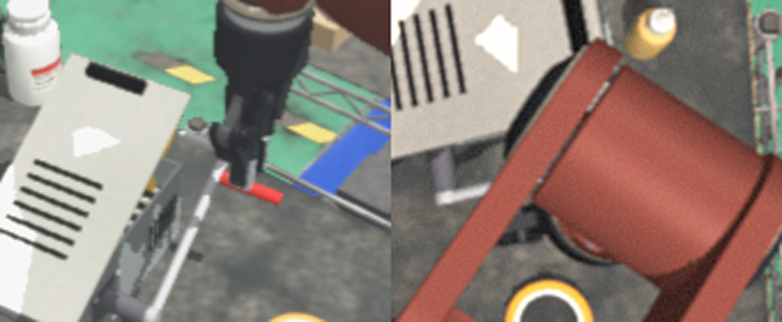

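Run:
```python
from fit import *
p=np.load("p.npy")
print(proj("scene",[[.4557,-.265,.105],[.4557,-.265,.115],[.4557,-.265,.125]]))
print(proj("scene",[[.4522,-.231,.1395],[.4522,-.231,.1495]]))
for q in(.59,.7,.8,.9): print(q,proj("scene",W(p,[rod(q,.145,-.165),rod(q,.145,-.146),rod(q,.172,-.104)])).round(1).tolist())
```

```text
[[378.52991953 184.27364453]
 [378.93372066 180.90925324]
 [379.3428346  177.49804927]]
[[372.30263188 182.26576325]
 [372.67937595 178.73539153]]
0.59 [[390.7, 175.7], [382.5, 172.7], [369.5, 154.6]]
0.7 [[389.5, 174.1], [381.1, 171.0], [367.7, 152.3]]
0.8 [[388.1, 173.2], [379.6, 170.1], [365.7, 151.0]]
0.9 [[386.3, 173.0], [377.7, 169.8], [363.3, 150.4]]
```

Run:
```python
from fit import *
for n in("scene0","scene1","scene2","scene3"):
    im=cv2.imread(f"pics/{n}.png").astype(int);m=(im[...,2]>130)&(im[...,1]<70)&(im[...,0]<70)
    m[:150]=0;m[195:]=0;m[:,:355]=0;m[:,410:]=0;v,u=np.nonzero(m);print(n,m.sum(),u.min(),u.max(),v[u==u.max()],v[u==u.min()])
a=cv2.imread("pics/scene0.png").astype(int)
for n in("scene2","scene3"):
    im=cv2.imread(f"pics/{n}.png").astype(int);d=im.sum(2)
    print(n)
    for r in range(158,190,2): print(r,d[r,364:400:1].tolist())
```

```text
scene0 76 366 391 [174 175 176] [168 169]
scene1 48 366 390 [177 178] [169]
scene2 29 366 389 [177] [168 169]
scene3 23 366 390 [177] [169]
scene2
158 [347, 410, 451, 457, 430, 358, 218, 144, 141, 141, 145, 142, 143, 139, 139, 157, 181, 191, 193, 189, 177, 172, 193, 194, 158, 149, 231, 375, 468, 488, 486, 485, 482, 476, 471, 470]
160 [396, 448, 458, 453, 451, 402, 273, 165, 144, 152, 154, 157, 156, 154, 145, 143, 163, 189, 194, 192, 183, 173, 191, 186, 149, 170, 337, 469, 490, 493, 492, 492, 491, 488, 487, 485]
162 [450, 472, 546, 611, 471, 330, 302, 293, 283, 261, 236, 192, 162, 151, 150, 147, 151, 175, 193, 212, 279, 351, 357, 300, 166, 177, 337, 469, 489, 496, 495, 496, 495, 491, 489, 487]
164 [492, 584, 617, 486, 369, 336, 316, 311, 307, 304, 304, 311, 284, 173, 152, 148, 144, 156, 184, 243, 366, 477, 455, 256, 156, 211, 355, 459, 478, 467, 461, 491, 492, 499, 499, 500]
166 [561, 628, 492, 427, 425, 430, 428, 411, 396, 367, 347, 323, 250, 168, 156, 156, 158, 160, 184, 280, 401, 489, 462, 232, 185, 327, 437, 397, 309, 311, 346, 422, 473, 472, 480, 514]
168 [405, 344, 287, 295, 339
[... 4273 characters left out ...]
 360, 363, 370, 381, 389, 390, 392, 395, 402, 406, 402, 391, 374, 361, 349, 340, 337, 331, 324, 320, 310, 306, 308, 307, 304, 298, 299, 306, 312]
184 [403, 413, 417, 414, 404, 394, 384, 387, 395, 407, 418, 423, 410, 398, 393, 391, 387, 372, 357, 352, 352, 354, 354, 349, 342, 335, 330, 322, 316, 311, 308, 310, 308, 303, 306, 315]
186 [394, 383, 390, 401, 407, 403, 401, 395, 392, 396, 407, 423, 427, 411, 388, 373, 357, 348, 338, 334, 342, 348, 347, 341, 339, 333, 325, 321, 321, 322, 322, 323, 329, 329, 326, 319]
188 [364, 364, 374, 385, 392, 389, 383, 385, 393, 404, 413, 413, 411, 399, 391, 388, 380, 373, 377, 377, 367, 344, 324, 318, 325, 331, 332, 326, 321, 317, 320, 322, 322, 325, 329, 325]
```

The peg hasn't moved: the pictured fingertips end at its level (row ~173), about 25 mm above where the pose reading puts them, so they passed over it. I'll go back and descend lower.

```bash
python3 -m inch '[{"dx":0,"dy":0,"dz":-0.03,"rx":0,"ry":0,"rz":0},{"dx":0,"dy":0.042,"dz":-0.03,"rx":0,"ry":0,"rz":0},{"dx":0,"dy":0.042,"dz":-0.03,"rx":0,"ry":0,"rz":0},{"dx":0,"dy":0.042,"dz":-0.03,"rx":0,"ry":0,"rz":0},{"dx":0,"dy":0.042,"dz":-0.03,"rx":0,"ry":0,"rz":0}]' 0.1
python3 -m inch '[{"dx":0,"dy":0,"dz":0.03,"rx":0,"ry":0,"rz":0},{"dx":0,"dy":0,"dz":0.06,"rx":0,"ry":0,"rz":0},{"dx":0,"dy":0,"dz":0.085,"rx":0,"ry":0,"rz":0},{"dx":0,"dy":0,"dz":0.105,"rx":0,"ry":0,"rz":0},{"dx":0,"dy":0,"dz":0.105,"rx":0,"ry":0,"rz":0}]'
python3 - <<'E'
from fit import *
p=np.load("p.npy");go([.4557,-.2761,.078],yaw=p[2]);save("scene","scene4")
im=cv2.imread("pics/scene4.png")[120:220,330:430];cv2.imwrite("pics/c4.png",cv2.resize(im,None,fx=5,fy=5,interpolation=2))
E
```

```text
time: 4.55
tool_pos: [0.4558, -0.2748, 0.1606]
tool_rot: [-0.001, 0.997, 0.073, -0.001]
contact_force: [1.0, 0.1, -0.1]
gripper_width: 0.553
grasp_force: 0.0
time: 5.05
tool_pos: [0.4544, -0.2735, 0.0744]
tool_rot: [-0.002, 0.997, 0.073, -0.002]
contact_force: [-0.3, 0.7, -0.7]
gripper_width: 0.552
grasp_force: 0.0
t 5.05 pos [ 0.4544 -0.2735  0.0744] F [-0.3  0.7 -0.7] op 0.5517046349436951
[ 0.4557 -0.2761  0.078 ] -> [ 0.0011  0.0034 -0.0045] [-0.003   0.0027 -0.0002]
```

View pics/c4.png

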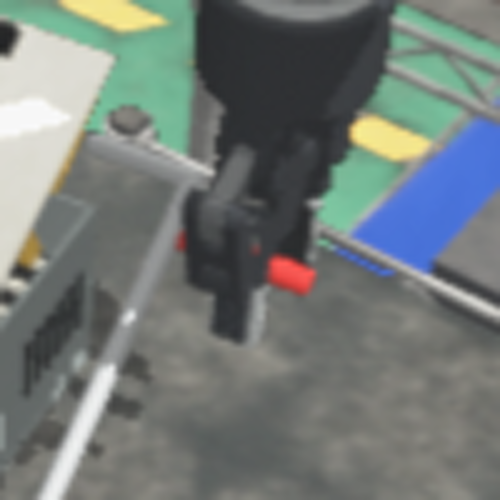

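The peg (crop 180–315, 240–280) is now behind the near finger, whose tip hangs about 20 mm below it. I'll narrow the cage and push.

```bash
N='x'; python3 -m inch '[{"dx":0,"dy":0,"dz":0,"rx":0,"ry":0,"rz":0},{"dx":0,"dy":0,"dz":0,"rx":0,"ry":0,"rz":0},{"dx":0,"dy":0,"dz":0,"rx":0,"ry":0,"rz":0},{"dx":0,"dy":0,"dz":0,"rx":0,"ry":0,"rz":0}]' -0.6
python3 -m inch '[{"dx":0,"dy":-0.012,"dz":-0.012,"rx":0,"ry":0,"rz":0},{"dx":0,"dy":-0.022,"dz":-0.023,"rx":0,"ry":0,"rz":0},{"dx":0,"dy":-0.032,"dz":-0.032,"rx":0,"ry":0,"rz":0},{"dx":0,"dy":-0.042,"dz":-0.041,"rx":0,"ry":0,"rz":0},{"dx":0,"dy":-0.042,"dz":-0.041,"rx":0,"ry":0,"rz":0}]'
python3 - <<'E'
from fit import *
p=np.load("p.npy");go(*[W(p,rod(q,.145,-.146))[0]-[0,0,.055] for q in (.9,1.05,1.2,1.3,1.36,1.4)],yaw=p[2])
save("scene","scene5")
im=cv2.imread(f"pics/scene5.png").astype(int);m=(im[...,2]>130)&(im[...,1]<70)&(im[...,0]<70)
m[:150]=0;m[195:]=0;m[:,:345]=0;m[:,410:]=0;v,u=np.nonzero(m);print(m.sum(),u.min(),u.max(),v[u==u.max()],v[u==u.min()])
E
```

```text
time: 5.5
tool_pos: [0.4567, -0.2758, 0.0785]
tool_rot: [0.0, 0.997, 0.073, 0.001]
contact_force: [0.2, -0.3, 0.1]
gripper_width: 0.202
grasp_force: 0.0
time: 6.0
tool_pos: [0.4528, -0.2435, 0.1136]
tool_rot: [0.002, 0.997, 0.073, 0.002]
contact_force: [0.4, -3.4, 2.9]
gripper_width: 0.199
grasp_force: 1.7
t 6.0 pos [ 0.4528 -0.2435  0.1136] F [ 0.4 -3.4  2.9] op 0.19942692926833097
[ 0.4513 -0.2461  0.1086] -> [-0.0025  0.0029  0.0063] [ 0.0035 -0.0024 -0.0003]
[ 0.4486 -0.2283  0.1208] -> [-0.0024 -0.0195 -0.0091] [ 0.0035 -0.0024 -0.0003]
[ 0.4458 -0.2089  0.1301] -> [-0.0024 -0.0439 -0.0209] [ 0.0035 -0.0024 -0.0003]
[ 0.4438 -0.1953  0.1347] -> [-0.0024 -0.0611 -0.0267] [ 0.0035 -0.0024 -0.0003]
[ 0.4425 -0.1869  0.1368] -> [-0.0024 -0.0717 -0.0294] [ 0.0035 -0.0024 -0.0003]
[ 0.4417 -0.1813  0.1379] -> [-0.0024 -0.0788 -0.0308] [ 0.0035 -0.0024 -0.0003]
15 360 385 [174 175] [164 165]
```

The peg is in contact and moving, with about 4 N on the tool. I'll continue along the arc.

```bash
python3 -m inch '[{"dx":0,"dy":-0.011,"dz":-0.006,"rx":0,"ry":0,"rz":0},{"dx":0,"dy":-0.022,"dz":-0.012,"rx":0,"ry":0,"rz":0},{"dx":0,"dy":-0.034,"dz":-0.017,"rx":0,"ry":0,"rz":0},{"dx":0,"dy":-0.046,"dz":-0.021,"rx":0,"ry":0,"rz":0},{"dx":0,"dy":-0.046,"dz":-0.021,"rx":0,"ry":0,"rz":0}]'
python3 - <<'E'
from fit import *
p=np.load("p.npy");go(*[W(p,rod(q,.145,-.146))[0]-[0,0,.055] for q in (1.2,1.3,1.36,1.4)],yaw=p[2])
E
```

```text
time: 6.55
tool_pos: [0.4477, -0.208, 0.1302]
tool_rot: [0.003, 0.997, 0.073, 0.002]
contact_force: [0.7, -5.8, 4.9]
gripper_width: 0.2
grasp_force: 3.4
t 6.55 pos [ 0.4477 -0.208   0.1302] F [ 0.7 -5.8  4.9] op 0.2003520213590629
[ 0.4458 -0.2089  0.1301] -> [-0.0026  0.0007  0.    ] [ 0.0047 -0.0025 -0.0005]
[ 0.4438 -0.1953  0.1347] -> [-0.0026 -0.0164 -0.0058] [ 0.0047 -0.0025 -0.0005]
[ 0.4425 -0.1869  0.1368] -> [-0.0026 -0.027  -0.0085] [ 0.0047 -0.0025 -0.0005]
[ 0.4417 -0.1813  0.1379] -> [-0.0026 -0.0341 -0.0099] [ 0.0047 -0.0025 -0.0005]
```

```bash
python3 -m inch '[{"dx":0,"dy":-0.008,"dz":-0.003,"rx":0,"ry":0,"rz":0},{"dx":0,"dy":-0.016,"dz":-0.005,"rx":0,"ry":0,"rz":0},{"dx":0,"dy":-0.022,"dz":-0.007,"rx":0,"ry":0,"rz":0},{"dx":0,"dy":-0.026,"dz":-0.008,"rx":0,"ry":0,"rz":0},{"dx":0,"dy":-0.026,"dz":-0.008,"rx":0,"ry":0,"rz":0}]'
python3 -m inch '[{"dx":0,"dy":-0.003,"dz":-0.001,"rx":0,"ry":0,"rz":0},{"dx":0,"dy":-0.003,"dz":-0.001,"rx":0,"ry":0,"rz":0}]'
python3 - <<'E'
from fit import *
p=np.load("p.npy");go(*[W(p,rod(q,.145,-.146))[0]-[0,0,.055] for q in (1.36,1.4)],yaw=p[2])
print(proj("scene",W(p,[rod(1.25,.145,-.165),rod(1.36,.145,-.165),rod(1.36,.172,-.104),hood(.76,.24,-.07,.004)])).round(1).tolist())
save("scene","scene6")
im=cv2.imread("pics/scene6.png")[90:220,290:430];cv2.imwrite("pics/c6.png",cv2.resize(im,None,fx=4.4,fy=4.4,interpolation=2))
E
```

```text
time: 7.05
tool_pos: [0.4438, -0.186, 0.1346]
tool_rot: [0.001, 0.997, 0.073, 0.001]
contact_force: [0.8, -5.4, 3.3]
gripper_width: 0.202
grasp_force: 2.4
time: 7.25
tool_pos: [0.4435, -0.184, 0.135]
tool_rot: [0.002, 0.997, 0.073, 0.001]
contact_force: [1.5, -5.5, 3.6]
gripper_width: 0.201
grasp_force: 3.1
t 7.25 pos [ 0.4435 -0.184   0.135 ] F [ 1.5 -5.5  3.6] op 0.20075546142802475
[ 0.4425 -0.1869  0.1368] -> [-0.0017  0.0034 -0.0022] [ 0.0021 -0.0011 -0.0006]
[ 0.4417 -0.1813  0.1379] -> [-0.0017 -0.0037 -0.0036] [ 0.0021 -0.0011 -0.0006]
[[378.1, 177.8], [374.9, 181.1], [348.1, 158.3], [344.1, 119.0]]
```

View pics/c6.png

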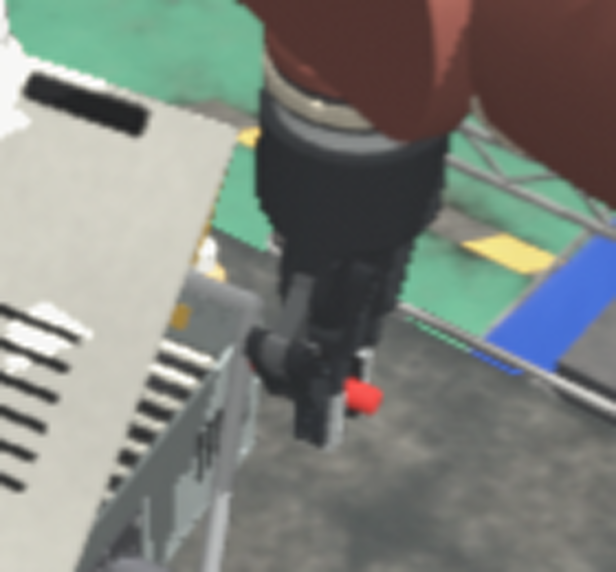

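The hood is lifted, with its corner at (344.5,119) against (344.1,119.0) expected at 0.76 rad. The peg end at (376.4,180.5) suggests about 1.31 rad, so I'll push on in small steps until the wall stops it.

```bash
python3 -m inch '[{"dx":0,"dy":-0.002,"dz":-0.0005,"rx":0,"ry":0,"rz":0},{"dx":0,"dy":-0.004,"dz":-0.001,"rx":0,"ry":0,"rz":0},{"dx":0,"dy":-0.004,"dz":-0.001,"rx":0,"ry":0,"rz":0}]'
python3 -m inch '[{"dx":0,"dy":-0.002,"dz":-0.0005,"rx":0,"ry":0,"rz":0},{"dx":0,"dy":-0.003,"dz":-0.0005,"rx":0,"ry":0,"rz":0},{"dx":0,"dy":-0.003,"dz":-0.0005,"rx":0,"ry":0,"rz":0}]'
cat > red.py <<'E'
from fit import *
import sys
save("scene",sys.argv[1]);p=np.load("p.npy")
im=cv2.imread(f"pics/{sys.argv[1]}.png").astype(int);m=(im[...,2]>130)&(im[...,1]<70)&(im[...,0]<70)
m[:150]=0;m[195:]=0;m[:,:345]=0;m[:,400:]=0;v,u=np.nonzero(m);print(m.sum(),u.max(),v.max())
go()
E
python3 red.py s7
```

```text
time: 7.6
tool_pos: [0.4431, -0.1812, 0.1358]
tool_rot: [0.002, 0.997, 0.073, 0.001]
contact_force: [1.9, -6.3, 2.7]
gripper_width: 0.199
grasp_force: 3.6
time: 7.9
tool_pos: [0.4428, -0.1791, 0.1362]
tool_rot: [0.002, 0.997, 0.073, 0.001]
contact_force: [2.3, -7.7, 3.3]
gripper_width: 0.197
grasp_force: 4.0
11 372 184
t 7.95 pos [ 0.4428 -0.1791  0.1362] F [ 3.1 -6.9  3.2] op 0.1974919408837295
```

```bash
python3 -m inch '[{"dx":0,"dy":0.003,"dz":0,"rx":0,"ry":0,"rz":0},{"dx":0,"dy":0.005,"dz":0,"rx":0,"ry":0,"rz":0},{"dx":0,"dy":0.005,"dz":0,"rx":0,"ry":0,"rz":0}]'; python3 red.py s8
python3 - <<'E'
import cv2
im=cv2.imread("pics/s8.png")[90:220,290:430];cv2.imwrite("pics/c8.png",cv2.resize(im,None,fx=4.4,fy=4.4,interpolation=2))
E
```

```text
time: 8.25
tool_pos: [0.4419, -0.1809, 0.1346]
tool_rot: [-0.001, 0.997, 0.073, -0.001]
contact_force: [2.0, -3.0, 0.1]
gripper_width: 0.201
grasp_force: 1.1
9 373 183
t 8.3 pos [ 0.4419 -0.1809  0.1346] F [ 0.2 -2.7 -0.4] op 0.20072701606295731
```

View pics/c8.png

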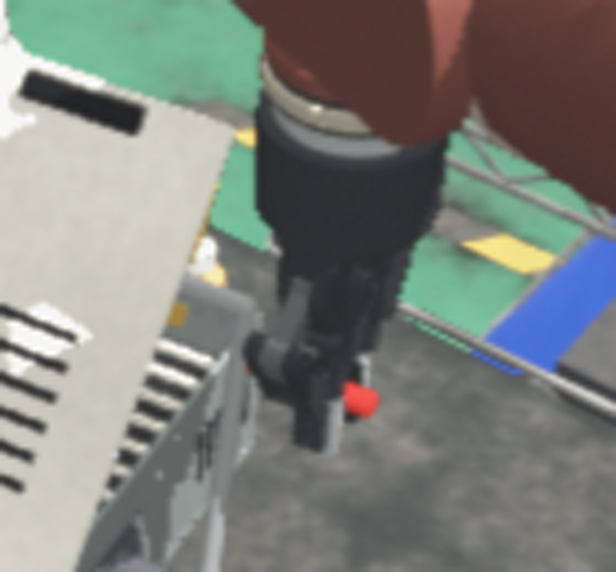

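The peg end is at (375.7,181.6), about 1.35 rad, and the hood is up. I'll back off more to see if the rod stays without support.

```bash
python3 -m inch '[{"dx":0,"dy":0.002,"dz":0,"rx":0,"ry":0,"rz":0},{"dx":0,"dy":0.003,"dz":0,"rx":0,"ry":0,"rz":0},{"dx":0,"dy":0.003,"dz":0,"rx":0,"ry":0,"rz":0}]'; python3 red.py s9
python3 -m inch '[{"dx":0,"dy":0.001,"dz":0,"rx":0,"ry":0,"rz":0},{"dx":0,"dy":0.002,"dz":0,"rx":0,"ry":0,"rz":0},{"dx":0,"dy":0.002,"dz":0,"rx":0,"ry":0,"rz":0}]' -0.45; python3 red.py s10
```

```text
time: 8.6
tool_pos: [0.4424, -0.1834, 0.1352]
tool_rot: [-0.0, 0.997, 0.073, -0.0]
contact_force: [-0.9, 0.3, -0.3]
gripper_width: 0.201
grasp_force: 0.4
9 373 183
t 8.65 pos [ 0.4425 -0.1834  0.1353] F [ 0.4 -0.7 -0.4] op 0.2002051571534659
time: 8.95
tool_pos: [0.4431, -0.1851, 0.1357]
tool_rot: [-0.0, 0.997, 0.073, 0.0]
contact_force: [-0.8, 0.3, -1.0]
gripper_width: 0.272
grasp_force: 0.0
14 374 182
t 9.0 pos [ 0.4431 -0.1852  0.1358] F [-0.  -0.5 -0.5] op 0.27656545603495875
```

Force is zero and the rod holds, so I'll open and withdraw upward, then back.

```bash
python3 -m inch '[{"dx":0,"dy":0,"dz":0,"rx":0,"ry":0,"rz":0},{"dx":0,"dy":0,"dz":0,"rx":0,"ry":0,"rz":0},{"dx":0,"dy":0,"dz":0,"rx":0,"ry":0,"rz":0},{"dx":0,"dy":0,"dz":-0.02,"rx":0,"ry":0,"rz":0},{"dx":0,"dy":0,"dz":-0.05,"rx":0,"ry":0,"rz":0}]' 0.1
python3 -m inch '[{"dx":0,"dy":0,"dz":-0.05,"rx":0,"ry":0,"rz":0},{"dx":0,"dy":0,"dz":-0.09,"rx":0,"ry":0,"rz":0},{"dx":-0.04,"dy":0.03,"dz":-0.1,"rx":0,"ry":0,"rz":0},{"dx":-0.08,"dy":0.06,"dz":-0.1,"rx":0,"ry":0,"rz":0},{"dx":-0.08,"dy":0.12,"dz":-0.1,"rx":0,"ry":0,"rz":0}]'
python3 -m inch '[{"dx":-0.04,"dy":0.06,"dz":0,"rx":0,"ry":0,"rz":0},{"dx":-0.08,"dy":0.12,"dz":0,"rx":0,"ry":0,"rz":0},{"dx":-0.12,"dy":0.18,"dz":0,"rx":0,"ry":0,"rz":0},{"dx":-0.16,"dy":0.25,"dz":0,"rx":0,"ry":0,"rz":0},{"dx":-0.16,"dy":0.25,"dz":0,"rx":0,"ry":0,"rz":0}]'
python3 red.py s11
python3 - <<'E'
from fit import *
p=np.load("p.npy");im=optics.grab_frame("top")
cv2.imwrite("pics/top9.png",im[:,:,::-1])
a=cv2.imread("pics/s11.png").astype(int);b=cv2.imread("pics/s8.png").astype(int)
print("hood area change",np.abs(a-b)[95:190,290:345].mean())
from itertools import product
for q in(1.2,1.3,1.36,1.4):print(q,proj("scene",W(p,rod(q,.145,-.165))).round(1),proj("top",W(p,rod(q,.145,-.165))).round(1))
m=(a[...,2]>130)&(a[...,1]<70)&(a[...,0]<70);m[:155]=0;m[195:]=0;m[:,:345]=0;m[:,400:]=0;v,u=np.nonzero(m);print("scene tip",u.max(),v[u>=u.max()-1].mean())
t=im.astype(int);m=(t[...,0]>130)&(t[...,1]<70)&(t[...,2]<70);m[:175]=0;m[250:]=0;m[:,:340]=0;m[:,:][:,420:]=0;v,u=np.nonzero(m)
if len(v):print("top tip",v.max(),u[v>=v.max()-1].mean())
E
```

```text
time: 9.5
tool_pos: [0.4421, -0.1846, 0.1752]
tool_rot: [-0.001, 0.997, 0.073, -0.001]
contact_force: [0.1, -1.0, -0.0]
gripper_width: 0.55
grasp_force: 0.0
time: 10.0
tool_pos: [0.3918, -0.2891, 0.2582]
tool_rot: [0.001, 0.997, 0.073, 0.001]
contact_force: [1.9, 1.0, 0.1]
gripper_width: 0.551
grasp_force: 0.0
time: 10.5
tool_pos: [0.2945, -0.5086, 0.2571]
tool_rot: [0.001, 0.997, 0.072, 0.0]
contact_force: [-0.2, 0.0, 0.5]
gripper_width: 0.55
grasp_force: 0.0
160 376 182
t 10.55 pos [ 0.2922 -0.5123  0.2565] F [-3.7 -0.5  0.1] op 0.5526984557694519
hood area change 31.799425837320573
1.2 [[379.5 176.5]] [[362.8 230.8]]
1.3 [[376.7 179.2]] [[354.8 232.1]]
1.36 [[374.9 181.1]] [[349.8 233. ]]
1.4 [[373.7 182.5]] [[346.4 233.6]]
scene tip 376 179.16666666666666
top tip 232 350.5
```

Run:
```python
from fit import *
p=np.load("p.npy")
for cam in("scene","top"):
    im=save(cam,cam+"_f").astype(int)
    o=nets.outline_of(cam,"hood");print(cam,np.round(o[0]["bbox"],1),o[0]["confidence"])
    x,y,w,h=o[0]["bbox"];print("lrtb",x-w/2,x+w/2,y-h/2,y+h/2)
    for hh in(.45,.6,.7,.76,.82):
        c=proj(cam,W(p,[hood(hh,d,x,.004) for d in(0,.24) for x in(-.07,.055)]));print(hh,c[:,0].min().round(1),c[:,0].max().round(1),c[:,1].min().round(1),c[:,1].max().round(1))
    m=(im.min(2)>190).astype(np.uint8);n,l,st,_=cv2.connectedComponentsWithStats(m);k=l[150,330] if cam=="top" else l[140,315];print("white",st[k] if k else None)
    for n in("solder_spool_c","flux_bottle_c","tape_amber_c","screwdriver_2_c"):
        if cam=="top":print(n,[np.round(b["bbox"][:2]).tolist() for b in nets.boxes_of(cam,n)[:1]])
go()
```

```text
scene [296.2 169.6  98.8 136.1] 0.8
lrtb 246.79999999999998 345.59999999999997 101.55 237.64999999999998
0.45 246.9 352.7 113.3 235.4
0.6 246.8 349.3 105.9 235.6
0.7 246.7 346.2 102.1 235.8
0.76 246.7 344.1 100.2 236.0
0.82 246.7 341.7 98.7 236.1
white [ 248   87  102  148 6760]
top [318.4 139.6 113.6 109.9] 0.93
lrtb 261.59999999999997 375.2 84.64999999999999 194.55
0.45 261.9 396.5 92.0 195.4
0.6 261.7 387.9 87.5 195.5
0.7 261.5 380.1 84.9 195.5
0.76 261.4 374.5 83.6 195.6
0.82 261.4 368.3 82.4 195.6
white [ 262   85  117  109 7049]
solder_spool_c [[279.0, 229.0]]
flux_bottle_c []
tape_amber_c [[369.0, 260.0]]
screwdriver_2_c [[286.0, 267.0]]
t 11.0 pos [ 0.2968 -0.5051  0.2561] F [-0.2 -0.4  0.4] op 0.5528896287701234
```

The hood stands at about 0.75 rad and the prop at about 1.355. The spool, tape and screwdriver haven't moved, and the bottle was never approached.

```bash
python3 -c "
from plant import ticket;print(ticket.job_done())"
```

```text
the job is handed in; nothing more can be done
None
```

The job is handed in: the rod's tip measured as seated in the socket (prop about 1.355 rad), holding the hood open on its own at about 0.75 rad with the arm clear. The spool, tape roll and screwdriver are where they were; the bottle wasn't detected in the last picture, but the arm never worked near it.

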